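Empty the sorting tray into the parts drawer

TASK

Tip the small sorting tray over the drawer that stands open, so that all four salvaged components slide off its open end into the drawer and none lands on the bench. Then set the empty tray back flat in the middle of its rubber mat, lined up with it as before, letting go only once it is down, and after that push the drawer fully shut. Leave the other things on the bench where they are.

Things in the scene. Friction and masses are not known exactly. Their poses are not given: they have to be found in the camera images.
- tray: shallow aluminium sorting tray, 120 mm long, 84 mm wide at the rear, narrowing to 68 mm at the mouth; floor 2.5 mm thick, walls 18 mm high on the rear and both sides, no wall at the mouth; about 0.18 kg. Origin: middle of the pan's underside; its x points towards the open mouth, z up. Things slide off it when it is tipped mouth-down by more than about 40 degrees
- tray_mouth (a point): middle of the tray's open end, on the floor's upper face: 60 mm along the tray's x, 2.5 mm up. Axes as the tray
- tray_grip (a point): point to grip on the tray's handle, a flat black plate that rises from the rear wall, 8 mm thick (in the plane of the tray's x and z), 32 mm wide (along the tray's y). The plate leans back from upright by 25 degrees, away from the mouth, and ends 24 mm beyond this point, measured along the plate. The point is in mid-thickness, 88 mm behind the tray's origin (-x) and 55 mm up. Axes as the tray (they do not lean)
- choke_a_center (a point): dark grey square coil block, 18 x 18 x 14 mm; one of the four components lying in the tray; this point is its centre
- choke_b_center (a point): a second one, 18 x 18 x 14 mm; one of the four components lying in the tray; this point is its centre
- relay_center (a point): black relay block, 20 x 16 x 16 mm; one of the four components lying in the tray; this point is its centre
- heatsink_center (a point): finned aluminium heat sink, 20 x 20 x 14 mm; one of the four components lying in the tray; this point is its centre
- pad_center (a point): middle of the top of the black rubber mat on which the tray lies at the start; 170 x 130 x 4 mm, fixed, long side along its x; the tray lies on it with its own x nearly along the mat's x
- drawer_floor (a point): middle of the drawer's inner floor, 12 mm above the bench. The drawer is a white trough, inside 146 mm (x) by 114 mm (y), its walls 54 mm high above this floor (rim 66 mm above the bench). x points into the unit, away from the drawer's front, z up; moves with the drawer
- drawer_front (a point): on the outer face of the drawer's grey front panel, mid-width, 60 mm above the bench. The panel is 8 mm thick, 136 mm wide and reaches from 3 to 80 mm above the bench; a small black pull lip sticks out 10 mm at 21 mm height. Axes as drawer_floor; push along +x here to shut it
- unit_front (a point): mid-width on the upper front edge of the grey drawer unit (170 x 140 mm, 85 mm high, fixed) that holds the open drawer; axes as drawer_floor. The drawer's open part lies between this edge and drawer_front. A like unit whose drawer is shut stands beside it
- drawer (a joint): how far the drawer stands open, m: 0 shut, 0.125 at most; it slides with about 1.5 N of friction and stays where it is left
- bottle: bystander: white plastic bottle with a black cap, 48 mm across, 130 mm tall; origin at the middle of its underside
- jar: bystander: small clear jar with a black cap, 52 mm across, 55 mm tall; origin at the middle of its underside
- phone: bystander: dark phone, 146 x 71 x 8 mm, lying flat, its length along its own x; origin at the middle of its underside
- spool: bystander: grey spool standing on its end, 56 mm across, 40 mm tall; origin at the middle of its underside
- spudger: bystander: thin black plastic pry stick, 135 mm long (along its own x), 7 mm high, lying flat; origin at the middle of its underside, of the handle part
- scraper: bystander: scraper with a black handle and a steel blade, 138 mm long (along its own x), 12 mm high, lying flat; origin at the middle of its underside, of the handle part
Not all that is in view belongs to the job. What is meant by the tray is not purple, and is the larger of those in its own colour.

How it is judged:
On the way, in this order (a step that is already met when the one before it is completed fails the run):
1. the tray is tipped by more than 23 degrees with its mouth above the open drawer (angle between tray's own z axis and vertical above 0.4 rad and horizontal distance between tray_mouth and drawer_floor below 0.11 m and value of joint drawer above 0.06 m).
2. all four components lie in the drawer, which is still open (x of choke_a_center in the frame of drawer_floor between -0.075 and 0.075 m and y of choke_a_center in the frame of drawer_floor between -0.06 and 0.06 m and z of choke_a_center in the frame of drawer_floor between 0 and 0.054 m and x of choke_b_center in the frame of drawer_floor between -0.075 and 0.075 m and y of choke_b_center in the frame of drawer_floor between -0.06 and 0.06 m and z of choke_b_center in the frame of drawer_floor between 0 and 0.054 m and x of relay_center in the frame of drawer_floor between -0.075 and 0.075 m and y of relay_center in the frame of drawer_floor between -0.06 and 0.06 m and z of relay_center in the frame of drawer_floor between 0 and 0.054 m and x of heatsink_center in the frame of drawer_floor between -0.075 and 0.075 m and y of heatsink_center in the frame of drawer_floor between -0.06 and 0.06 m and z of heatsink_center in the frame of drawer_floor between 0 and 0.054 m and value of joint drawer above 0.06 m), for 0.3 s.
3. the tray is back flat on its mat and let go, the drawer still open (horizontal distance between tray and pad_center below 0.03 m and angle between the x axis of tray and the x axis of pad_center, either way round below 0.3 rad and x of tray_grip in the frame of pad_center below 0 m and angle between tray's own z axis and vertical below 0.06 rad and z of tray in the frame of pad_center below 0.005 m and contact force between the fingers and tray below 0.05 N and value of joint drawer above 0.06 m), for 0.2 s.
At the end, for the whole second after the job is handed in: All four components lie inside the drawer; the drawer is shut to within 4 mm; the tray stands flat on its mat (its middle within 30 mm of the mat's middle, in line with it within 17 degrees, handle at the same end as at the start), released (x of choke_a_center in the frame of drawer_floor between -0.075 and 0.075 m and y of choke_a_center in the frame of drawer_floor between -0.06 and 0.06 m and z of choke_a_center in the frame of drawer_floor between 0 and 0.054 m and x of choke_b_center in the frame of drawer_floor between -0.075 and 0.075 m and y of choke_b_center in the frame of drawer_floor between -0.06 and 0.06 m and z of choke_b_center in the frame of drawer_floor between 0 and 0.054 m and x of relay_center in the frame of drawer_floor between -0.075 and 0.075 m and y of relay_center in the frame of drawer_floor between -0.06 and 0.06 m and z of relay_center in the frame of drawer_floor between 0 and 0.054 m and x of heatsink_center in the frame of drawer_floor between -0.075 and 0.075 m and y of heatsink_center in the frame of drawer_floor between -0.06 and 0.06 m and z of heatsink_center in the frame of drawer_floor between 0 and 0.054 m and horizontal distance between tray and pad_center below 0.03 m and angle between the x axis of tray and the x axis of pad_center, either way round below 0.3 rad and x of tray_grip in the frame of pad_center below 0 m and angle between tray's own z axis and vertical below 0.06 rad and z of tray in the frame of pad_center below 0.005 m and contact force between the fingers and tray below 0.05 N and value of joint drawer below 0.004 m); the robot touches nothing.
It fails at once if a component falls onto the bench (height (world z) of any of choke_a_center, choke_b_center, relay_center, heatsink_center below 0.0115 m).
It fails at once if the tray is let go while its underside is more than 15 mm above the bench (the mat is 4 mm thick) (contact force between the fingers and tray below 0.05 N and height (world z) of tray above 0.015 m).
It fails at once if a bystander is moved by more than 30 mm (distance of any of bottle, jar, phone, spool, spudger, scraper from where it was at the start of the episode above 0.03 m).
It also fails if it takes over 72 s, if anything falls off the work surface, if the arm or the gripper's body presses on something with over 40 N, if the wrist force passes 120 N, or if a joint passes its speed limit or range.

ROBOT

A 6-joint arm with a two-finger parallel gripper is mounted at the origin on the work surface. World frame = base frame: x ahead of the robot, y to its left, z up, the work surface at z = 0. Lengths are in m, angles in rad, forces in N, time in s.
With the tool pointing down it reaches from about 0.35 to 0.925 m from the base axis. Payload 6.4 kg.
Tool frame: the origin (TCP) lies between the finger pads; the fingertips stand 22 mm ahead of it and the grasp point (between the pads) lies 3 mm ahead of it; z points along the fingers, y is the direction in which the jaws open and shut (so a half turn about z gives the same grasp; the last joint's range is limited). The gripper opens to 85 mm and grips with 20 to 120 N. Pads are 22 mm wide; open, the fingers measure 114 mm over their backs; the gripper's body (76 mm by 85 mm) begins 54 mm behind the grasp point. The pads swing forward as they close: fully open they stand 13 mm farther back than shut.
Start: joints at [-1.358, 0.245, 1.558, -0, 1.339, -0.174], TCP at [0.245, -0.602, 0.253] pointing down, gripper open.
Joint ranges: [-3.13, 3.13], [-1.02, 2.26], [0.13, 2.54], [-0.95, 4.09], [0.21, 2.88], [-2.74, 2.74]. Speed limits (rad/s): [2.57, 2.57, 3.14, 3.14, 3.14, 3.14].

INTERFACE

Orientations are given as a unit quaternion [x, y, z, w].
In Python, from rig import monitor, cams, workorder gives the robot as it stands. The module is installed in compiled form; this text tells all that it offers.
- The arm moves only by the tool carry_out, never from a script. Its arguments are lists of equal length, an entry for each row: "delta_rot": the turn, a rotation vector about the tool's x, y, z in units of 90 degrees (1.0 is 90 degrees), a list of three; "translation": the shift along the tool's x, y, z in units of 0.12 m (1.0 is 0.12 m), a list of three; "claw": the gripper command: -1 is shut, 1 is fully open, values between are in proportion. A call has 1 to 10 rows; each row shifts and turns the commanded pose from where the row before left it, along the tool's axes as they then stand; what a row does not reach is not made up. A row lasts 1/8 s, in which the tool goes at most 62.5 mm and 10.7 degrees, less where a joint would pass 70% of its speed; a pose out of reach is approached as far as the arm can. A call with a number of a shift or a turn outside -1 to 1 is refused whole. A call with a gripper value outside its range is refused whole. The fingers move at their own pace and stop on an object; the grip force is fixed at half the most. Time passes only in rows, so rows that do not move let the fingers close. It gives the time, the measured TCP pose, the force and the opening at its end, in the units of the state.
- monitor.sense(): the state, without advancing time (a new reading comes with each control period).
- cams.read_camera(name): name is "scene" or "top" or "wrist"; returns the picture (420x560x3 uint8, red, green, blue); there is no depth.
- cams.camera_info(name): a dict with "fov_y" (degrees; the focal length in pixels is half the picture's height over the tangent of half this angle, whatever the lens; pixels are square), "cx", "cy" (the principal point, pixels), "extrinsics" (4x4, takes a point from camera to world coordinates); the wrist camera has in their place "tool_from_camera" (4x4, takes a point from camera to tool coordinates, whose origin is the TCP and whose axes are the flange's). Camera axes: x right, y up, looking along -z (the intrinsics and any distortion apply to the point x, -y, -z); pixel columns grow to the right and rows downward; lengths in m; the calibration is good to about 2 mm. The wrist camera is an equidistant fisheye: a pixel r from the principal point sees the ray r / f radians off the axis. A picture is of the moment at which its call begins: read the wrist's pose just before it. camera_info takes no time and is no camera call.
- workorder.job_done(): hands the job in, once; it reports no verdict.
The state is a dict: "time_s": time; "qpos": joint angles; "dq": joint speeds; "joint_efforts": joint torques, N m; "position": TCP position; "tcp_rot": TCP orientation; "force": force on the tool from outside, world axes, zero at the start; "ft_torque": the same for the moment, N m; "gripper_width": finger opening in m.
Only numpy, scipy, OpenCV 4.12 (cv2) and the standard library are available. Lean on these libraries where they do the work, as an engineer would, in place of code of your own. Each camera call takes 0.05 s, during which the arm holds its last target. There are 200 camera calls.

## Working session

There is one attempt and no reset: what is moved stays moved. The work goes in short steps, Python scripts to look and compute and a tool call to move; the robot and the scene stay as the last step left them, time stands still between calls to the robot, and variables do not carry over. Pictures are saved under pics/ and viewed, about 8 in all and at most 12, crops included, and the job is handed in when it is done.

Besides the shell and the picture viewer there is one more tool, called after "Request:" as name(argument=value, ...) on one line, values as JSON. carry_out: Moves the arm, as the interface text tells. Shifts and turns lie within -1 to 1; 1 stands for 0.12 m of shift or 90 degrees of turn. Its arguments: {"type":"object","properties":{"delta_rot":{"type":"array","items":{"type":"array","items":{"type":"number"}}},"translation":{"type":"array","items":{"type":"array","items":{"type":"number"}}},"claw":{"type":"array","items":{"type":"number"}}},"required":["delta_rot","translation","claw"]}

```bash
mkdir -p pics; cat > h.py <<'E'
import numpy as np, cv2
from rig import monitor, cams, workorder
from scipy.spatial.transform import Rotation as R
def snap(n,f):
    im=cams.read_camera(n); cv2.imwrite(f'pics/{f}.png',im[:,:,::-1]); return im
def ray(n,u,v):
    c=cams.camera_info(n); f=210/np.tan(np.radians(c['fov_y'])/2)
    d=np.array([(u-c['cx'])/f,-(v-c['cy'])/f,-1]); E=np.array(c['extrinsics'])
    return E[:3,3],E[:3,:3]@d
def onz(n,u,v,z):
    o,d=ray(n,u,v); return o+d*(z-o[2])/d[2]
def two(a,b):
    (o1,d1),(o2,d2)=ray(*a),ray(*b); s=np.linalg.lstsq(np.c_[d1,-d2],o2-o1,rcond=None)[0]
    p,q=o1+s[0]*d1,o2+s[1]*d2; return (p+q)/2,np.linalg.norm(p-q)
def proj(n,p):
    c=cams.camera_info(n); f=210/np.tan(np.radians(c['fov_y'])/2)
    q=np.linalg.inv(c['extrinsics'])@np.r_[p,1]; return c['cx']-f*q[0]/q[2],c['cy']+f*q[1]/q[2]
E
python3 - <<'E'
from h import *
a=snap('top','t0');b=snap('scene','s0')
for n in('top','scene','wrist'): print(n,cams.camera_info(n))
print(monitor.sense())
E
```

```text
top {'fov_y': 43.92523190859044, 'cx': 278.54342422790296, 'cy': 211.78122828512443, 'extrinsics': array([[-1.66731698e-03,  9.89397345e-01, -1.45224359e-01,
         2.91197939e-01],
       [-9.99995226e-01, -1.27180288e-03,  2.81626742e-03,
        -2.88420185e-02],
       [ 2.60171075e-03,  1.45228361e-01,  9.89394741e-01,
         1.34858342e+00],
       [ 0.00000000e+00,  0.00000000e+00,  0.00000000e+00,
         1.00000000e+00]])}
scene {'fov_y': 45.29827577238961, 'cx': 274.83581829501156, 'cy': 218.49710827192445, 'extrinsics': array([[ 0.87463688, -0.38754499,  0.29123738,  0.87558569],
       [ 0.48473636,  0.70708213, -0.51484514, -0.76679287],
       [-0.0064031 ,  0.59147589,  0.80629726,  1.20927286],
       [ 0.        ,  0.        ,  0.        ,  1.        ]])}
wrist {'fov_y': 65.70646984690485, 'cx': 275.0988819601721, 'cy': 210.1581770616512, 'tool_from_camera': array([[-2.15242324e-04,  9.63987966e-01,  2.65945776e-01,
         6.74830854e-02],
       [ 9.99999677e-01,  1.48194051e-06,  8.03974721e-04,
         5.71760505e-04],
       [ 7.74627840e-04,  2.65945864e-01, -9.63987654e-01,
        -1.21303027e-01],
       [ 0.00000000e+00,  0.00000000e+00,  0.00000000e+00,
         1.00000000e+00]])}
{'time_s': 0.1, 'qpos': array([-1.35807406e+00,  2.45728595e-01,  1.55889940e+00,  8.56843428e-08,
        1.33870197e+00, -1.74058056e-01]), 'dq': array([ 0.00104648, -0.00296965, -0.00288396,  0.0014867 ,  0.00084141,
        0.00066789]), 'joint_efforts': array([ 4.52390113e-04, -4.30674684e+01, -3.27126825e+01, -8.32110572e-05,
        2.84384922e-03, -2.14898580e-05]), 'position': array([ 0.24511647, -0.60150873,  0.25229657]), 'tcp_rot': array([ 9.81357962e-01,  1.92186876e-01, -1.67501783e-05, -8.68491933e-04]), 'force': array([-0.68955848, -0.0610356 ,  0.86836779]), 'ft_torque': array([-0.02705695, -0.0378547 , -0.02854164]), 'gripper_width': 0.08541391597531715}
```

View pics/t0.png

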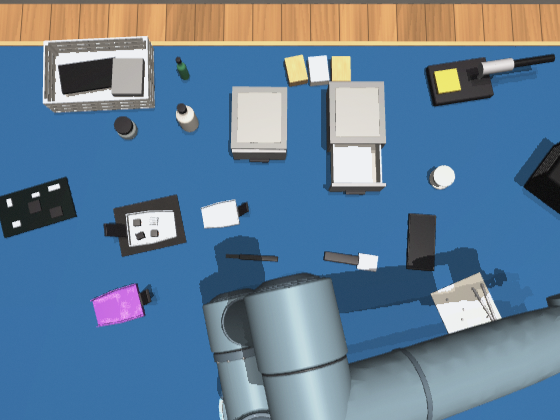

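View pics/s0.png

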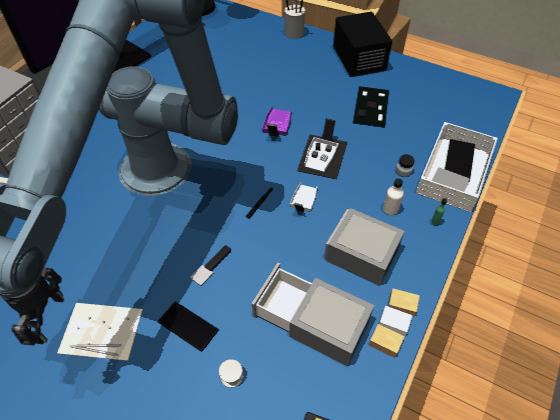

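The top view shows the aluminium tray on its black mat at about (150,229), with its handle to the left at (112,230). The open drawer is at (357,165). Distractors are the smaller white tray at (222,213) and the purple tray at (120,305). The scene view shows the tray at (323,153), its handle at (329,128) and the drawer at (288,297). Next I'll enlarge both.

```bash
python3 - <<'E'
from h import *
t=cv2.imread('pics/t0.png');s=cv2.imread('pics/s0.png')
Z=lambda im,x,y,w,h,k:cv2.resize(im[y:y+h,x:x+w],(w*k,h*k),interpolation=cv2.INTER_CUBIC)
A=Z(t,98,188,100,75,4);B=Z(t,320,125,100,75,4);C=Z(s,285,110,100,75,4);D=Z(s,240,255,140,105,3)[:300,:400]
cv2.imwrite('pics/c.png',np.vstack([np.hstack([A,B]),np.hstack([C,D])]))
E
```

```text
(no output)
```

View pics/c.png

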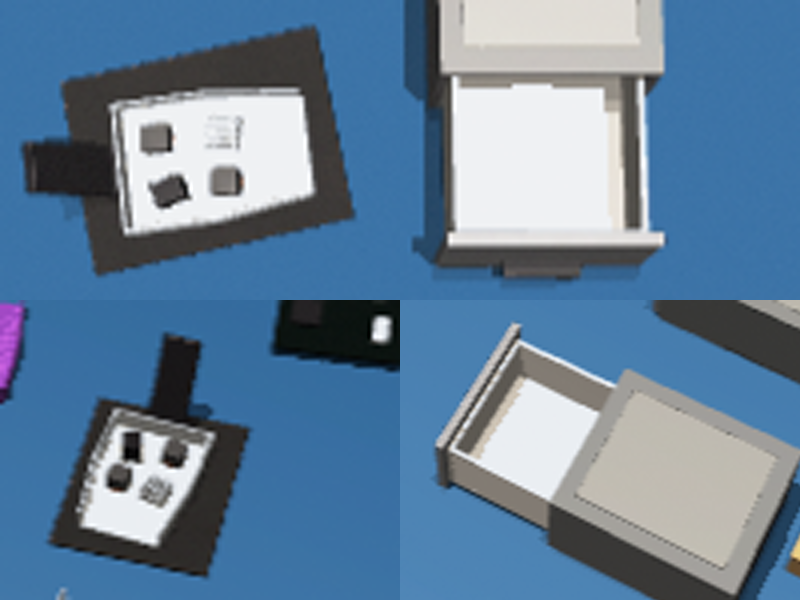

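The top-left crop shows the tray with its four components and the handle end at top pixel (104.5,230). The drawer's front panel runs from about (332,185) to (386,184.5), and the unit's edge is at row 143. I'll triangulate from these.

```bash
python3 - <<'E'
from h import *
np.set_printoptions(precision=4,suppress=True)
T='top';S='scene'
m=np.array([onz(T,*p,.004) for p in [(113.75,209.25),(177,194.75),(186.5,241.5),(122.25,256.25)]])
print('mat T',m.mean(0),m[1]-m[0],m[2]-m[3])
sc=[(285+100/4,110+100/4),(285+250/4,110+129/4),(285+208/4,110+277/4),(285+50/4,110+243/4)]
m=np.array([onz(S,*p,.004) for p in sc]); print('mat S',m.mean(0),m[2]-m[1],m[3]-m[0])
pm=two((T,113.75,209.25),(S,sc[1][0],sc[1][1])),two((T,177,194.75),(S,*sc[2])),two((T,122.25,256.25),(S,*sc[0])),two((T,186.5,241.5),(S,*sc[3]));print('mat 2view',pm)
print('htop',two((T,104.5,230),(S,330.5,119.5)))
print('mouthL',two((T,173.75,211),(S,324.5,171.25)),'mouthR',two((T,176.75,236.25),(S,306.25,166.5)))
print('rearL',onz(T,125.5,213.25,.022+.0),'rearR',onz(T,129.25,246.75,.022))
f=[onz(T,*p,.08) for p in[(331.75,185),(386,184.5)]];u=[onz(T,*p,.085) for p in[(330,143.25),(385.5,143.5)]]
print('front',f,'unit',u)
# scene: front panel top corners, unit corner
g=lambda x,y:(240+x/3,255+y/3)
print('f S',two((T,331.75,185),(S,*g(519-400,325-300))),two((T,386,184.5),(S,*g(440-400,447-300))))
print('u S',two((T,330,143.25),(S,*g(628-400,371-300))),two((T,385.5,143.5),(S,*g(550-400,498-300))))
E
```

```text
mat T [0.4536 0.3016 0.004 ] [ 0.0382 -0.1639  0.    ] [ 0.0378 -0.1645  0.    ]
mat S [0.4561 0.2988 0.004 ] [ 0.0376 -0.1646  0.    ] [ 0.0373 -0.1632  0.    ]
mat 2view ((array([ 0.4975,  0.3998, -0.0015]), np.float64(0.0021304866220870564)), (array([ 0.5355,  0.2349, -0.0015]), np.float64(0.001298146606895181)), (array([ 0.3732,  0.3711, -0.0009]), np.float64(0.0011621212076680834)), (array([0.4111, 0.2059, 0.0007]), np.float64(0.0008952383795969195)))
htop (array([0.4324, 0.3939, 0.0771]), np.float64(0.00194981499344884))
mouthL (array([0.49  , 0.2397, 0.0075]), np.float64(0.0010425229224583772)) mouthR (array([0.4264, 0.2326, 0.0023]), np.float64(0.0035363101093577693))
rearL [0.4826 0.361  0.022 ] rearR [0.3964 0.3479 0.022 ]
front [array([ 0.5444, -0.1646,  0.08  ]), array([ 0.5455, -0.2993,  0.08  ])] unit [array([ 0.6498, -0.1614,  0.085 ]), array([ 0.649 , -0.3003,  0.085 ])]
f S (array([ 0.5466, -0.1645,  0.0743]), np.float64(0.002496141944536099)) (array([ 0.5467, -0.2998,  0.0764]), np.float64(0.0012056774393029365))
u S (array([ 0.6519, -0.1618,  0.0789]), np.float64(0.0009962940437059451)) (array([ 0.6495, -0.2999,  0.0852]), np.float64(0.0014558225779768173))
```

```bash
cat >> h.py <<'E'
def rot(psi,t):   # tool turned for tray heading psi, tool tilt t (degrees)
    p,t=np.radians([psi,t]); tx=np.array([np.cos(p),np.sin(p),0]); ty=np.array([-tx[1],tx[0],0]); k=np.array([0,0,1.])
    y=-(np.cos(t)*tx+np.sin(t)*k); return np.c_[-ty,y,np.sin(t)*tx-np.cos(t)*k]
def tcp(g,psi,t): return np.asarray(g)-.003*rot(psi,t)[:,2]
def params():
    s=monitor.sense(); M=R.from_quat(s['tcp_rot']).as_matrix()
    psi=np.degrees(np.arctan2(-M[0,0],M[1,0])); t=np.degrees(np.arctan2(-M[2,1],-M[2,2]))
    return s,M,np.r_[s['position'],psi%360,t],np.degrees(np.arcsin(M[2,0]))
def plan(way,d=2):  # way: list of (rows,(x,y,z,psi,t)) for the TCP; prints carry_out rows
    s,M,p,_=params(); P=p[:3].copy(); TR=[];DR=[]
    for n,w in way:
        w=np.array(w,float)
        for i in range(1,n+1):
            q=p+(w-p)*i/n
            a=np.round(M.T@(q[:3]-P)/.12,d); b=np.round(R.from_matrix(M.T@rot(*q[3:])).as_rotvec()/(np.pi/2),d)
            P=P+M@a*.12; M=M@R.from_rotvec(b*np.pi/2).as_matrix(); TR.append((a+0.).tolist()); DR.append((b+0.).tolist())
        p=w
    for i in range(0,len(TR),10): print('DR',DR[i:i+10],'\nTR',TR[i:i+10])
    print('err mm',1e3*(P-w[:3]))
def st():
    s,M,p,r=params(); print('t',round(s['time_s'],2),'p',p.round(4),'roll',round(r,2),'q',s['qpos'].round(2),'F',s['force'].round(1),'w',round(s['gripper_width'],4))
E
python3 - <<'E'
from h import *
st()
g=np.array([.435,.382,.059]); u=rot(279,25)[:,2]
pre=tcp(g-.13*u,279,25); print(pre)
plan([(10,(.48,-.15,.30,195,0)),(10,(*pre,279,25))])
E
```

```text
t 0.1 p [ 2.451000e-01 -6.015000e-01  2.523000e-01  2.921609e+02  9.800000e-02] roll 0.02 q [-1.36  0.25  1.56  0.    1.34 -0.17] F [-0.7 -0.1  0.9] w 0.0854
[0.4262071  0.43751621 0.17953894]
DR [[0.0, 0.0, -1.89], [0.0, 0.0, 0.11], [0.0, 0.0, 0.1], [0.0, 0.0, 0.11], [0.0, 0.0, 0.11], [0.0, 0.0, 0.11], [0.0, 0.0, 0.11], [0.0, 0.0, 0.1], [0.0, 0.0, 0.11], [0.0, 0.0, 0.11]] 
TR [[0.32, -0.27, -0.04], [-0.27, 0.33, -0.04], [-0.21, 0.37, -0.04], [-0.16, 0.4, -0.04], [-0.08, 0.41, -0.04], [0.0, 0.43, -0.04], [0.06, 0.42, -0.03], [0.14, 0.4, -0.04], [0.19, 0.37, -0.04], [0.26, 0.34, -0.04]]
DR [[0.03, 0.0, -0.09], [0.03, -0.01, -0.1], [0.02, -0.01, -0.09], [0.03, -0.01, -0.09], [0.03, -0.02, -0.09], [0.03, -0.02, -0.09], [0.03, -0.03, -0.09], [0.02, -0.03, -0.09], [0.03, -0.03, -0.09], [0.03, -0.04, -0.08]] 
TR [[0.49, 0.08, 0.1], [0.47, 0.16, 0.09], [0.43, 0.23, 0.08], [0.41, 0.29, 0.07], [0.36, 0.35, 0.04], [0.3, 0.39, 0.02], [0.25, 0.44, -0.02], [0.18, 0.47, -0.04], [0.11, 0.48, -0.07], [0.04, 0.49, -0.09]]
err mm [ 0.31144209 -0.38495386  0.2568948 ]
```

```bash
sed -i 's/arctan2(-M\[0,0\],M\[1,0\])/arctan2(M[0,0],-M[1,0])/' h.py
python3 - <<'E'
from h import *
st()
g=np.array([.435,.382,.059]); u=rot(279,25)[:,2]
pre=tcp(g-.13*u,279,25); print(pre)
plan([(10,(.48,-.15,.30,195,0)),(10,(*pre,279,25))])
E
```

```text
t 0.1 p [ 2.451000e-01 -6.015000e-01  2.523000e-01  1.121609e+02  9.800000e-02] roll 0.02 q [-1.36  0.25  1.56  0.    1.34 -0.17] F [-0.7 -0.1  0.9] w 0.0854
[0.4262071  0.43751621 0.17953894]
DR [[0.0, 0.0, -0.09], [0.0, 0.0, -0.09], [0.0, 0.0, -0.1], [0.0, 0.0, -0.09], [0.0, 0.0, -0.09], [0.0, 0.0, -0.09], [0.0, 0.0, -0.09], [0.0, 0.0, -0.1], [0.0, 0.0, -0.09], [0.0, 0.0, -0.09]] 
TR [[0.32, -0.27, -0.04], [0.36, -0.23, -0.04], [0.39, -0.17, -0.04], [0.41, -0.11, -0.04], [0.42, -0.06, -0.04], [0.42, 0.01, -0.04], [0.42, 0.07, -0.03], [0.41, 0.13, -0.04], [0.38, 0.18, -0.04], [0.35, 0.24, -0.04]]
DR [[0.03, 0.0, -0.09], [0.03, -0.01, -0.1], [0.02, -0.01, -0.09], [0.03, -0.01, -0.09], [0.03, -0.02, -0.09], [0.03, -0.02, -0.09], [0.03, -0.03, -0.09], [0.02, -0.03, -0.09], [0.03, -0.03, -0.09], [0.03, -0.04, -0.08]] 
TR [[0.48, 0.08, 0.1], [0.47, 0.16, 0.09], [0.44, 0.23, 0.08], [0.4, 0.29, 0.07], [0.36, 0.35, 0.04], [0.31, 0.4, 0.02], [0.24, 0.44, -0.02], [0.18, 0.46, -0.04], [0.12, 0.49, -0.07], [0.04, 0.49, -0.09]]
err mm [-0.46421069  0.18158201 -0.0422243 ]
```

Request:
carry_out(delta_rot=[[0,0,-0.09],[0,0,-0.09],[0,0,-0.1],[0,0,-0.09],[0,0,-0.09],[0,0,-0.09],[0,0,-0.09],[0,0,-0.1],[0,0,-0.09],[0,0,-0.09]], translation=[[0.32,-0.27,-0.04],[0.36,-0.23,-0.04],[0.39,-0.17,-0.04],[0.41,-0.11,-0.04],[0.42,-0.06,-0.04],[0.42,0.01,-0.04],[0.42,0.07,-0.03],[0.41,0.13,-0.04],[0.38,0.18,-0.04],[0.35,0.24,-0.04]], claw=[0,0,0,0,0,0,0,0,0,0])

```text
time_s: 1.35
position: [0.4801, -0.1487, 0.2999]
tcp_rot: [0.607, 0.795, -0.0, -0.0]
force: [0.6, 1.0, 0.1]
gripper_width: 0.0429
```

Request:
carry_out(delta_rot=[[0.03,0,-0.09],[0.03,-0.01,-0.1],[0.02,-0.01,-0.09],[0.03,-0.01,-0.09],[0.03,-0.02,-0.09],[0.03,-0.02,-0.09],[0.03,-0.03,-0.09],[0.02,-0.03,-0.09],[0.03,-0.03,-0.09],[0.03,-0.04,-0.08]], translation=[[0.48,0.08,0.1],[0.47,0.16,0.09],[0.44,0.23,0.08],[0.4,0.29,0.07],[0.36,0.35,0.04],[0.31,0.4,0.02],[0.24,0.44,-0.02],[0.18,0.46,-0.04],[0.12,0.49,-0.07],[0.04,0.49,-0.09]], claw=[0,0,0,0,0,0,0,0,0,0])

```text
time_s: 2.6
position: [0.4254, 0.439, 0.1781]
tcp_rot: [-0.076, 0.973, -0.217, 0.017]
force: [1.0, -0.8, 1.1]
gripper_width: 0.0426
```

Request:
carry_out(delta_rot=[[0,0,0],[0,0,0]], translation=[[0,0,0],[0,0,0]], claw=[0,0])

```text
time_s: 2.85
position: [0.4256, 0.4368, 0.1783]
tcp_rot: [-0.073, 0.973, -0.217, 0.016]
force: [-0.4, 0.0, 0.3]
gripper_width: 0.0426
```

```bash
python3 - <<'E'
from h import *
st(); snap('wrist','w1')
E
```

```text
t 2.85 p [4.256000e-01 4.368000e-01 1.783000e-01 2.786138e+02 2.513720e+01] roll 0.08 q [ 0.75  0.39  1.56 -0.36  1.46 -0.88] F [-0.4  0.   0.3] w 0.0426
```

View pics/w1.png

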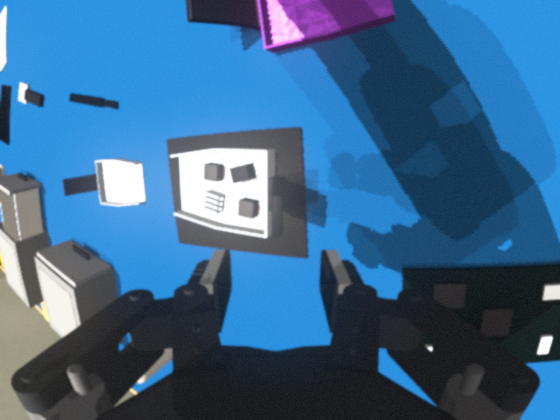

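The wrist view shows the tray at about (225,193) and the handle area at about (275–325, 177–222). I'll overlay the predicted handle outline on an enlarged crop.

```bash
cat >> h.py <<'E'
def wcam(s):
    c=cams.camera_info('wrist'); T=np.eye(4); T[:3,:3]=R.from_quat(s['tcp_rot']).as_matrix(); T[:3,3]=s['position']
    return c,T@np.array(c['tool_from_camera']),210/np.tan(np.radians(c['fov_y'])/2)
def wproj(p,s):
    c,E,f=wcam(s); q=(np.linalg.inv(E)@np.r_[p,1])[:3]; v=np.array([q[0],-q[1]]); n=np.hypot(*v)
    return np.array([c['cx'],c['cy']])+v/n*f*np.arctan2(n,-q[2])
def wray(u,v,s):
    c,E,f=wcam(s); d=np.array([u-c['cx'],v-c['cy']])/f; a=np.hypot(*d); k=np.sin(a)/a
    return E[:3,3],E[:3,:3]@np.array([d[0]*k,-d[1]*k,-np.cos(a)])
def tray_pt(o,psi,p): 
    a=np.radians(psi); return np.array(o)+[p[0]*np.cos(a)-p[1]*np.sin(a),p[0]*np.sin(a)+p[1]*np.cos(a),p[2]]
E
python3 - <<'E'
from h import *
im=cv2.imread('pics/w1.png'); s=monitor.sense()
x0,y0,k=150,110,4
z=cv2.resize(im[y0:y0+150,x0:x0+200],None,fx=k,fy=k,interpolation=cv2.INTER_CUBIC); z=cv2.convertScaleAbs(z,alpha=1.5,beta=25)
o=(.4486,.295,.004)
for b,col in((24,(0,255,255)),(-34,(0,0,255))):
    for y in(-.016,.016):
        q=tray_pt(o,279,(-.088-b/1e3*np.sin(.436),y,.055+b/1e3*np.cos(.436)))
        w=wproj(q,s); print(b,y,w.round(1)); cv2.circle(z,tuple(np.int32((w-[x0,y0]+.5)*k)),3,col,-1)
for p in((.06,.034,.0205),(.06,-.034,.0205),(-.06,.042,.0205),(-.06,-.042,.0205)):
    w=wproj(tray_pt(o,279,p),s); cv2.circle(z,tuple(np.int32((w-[x0,y0]+.5)*k)),3,(0,255,0),-1)
cv2.imwrite('pics/w1z.png',z)
E
```

```text
24 -0.016 [277.1 194.6]
24 0.016 [277.3 236.4]
-34 -0.016 [276.8 180.6]
-34 0.016 [277. 215.]
```

View pics/w1z.png

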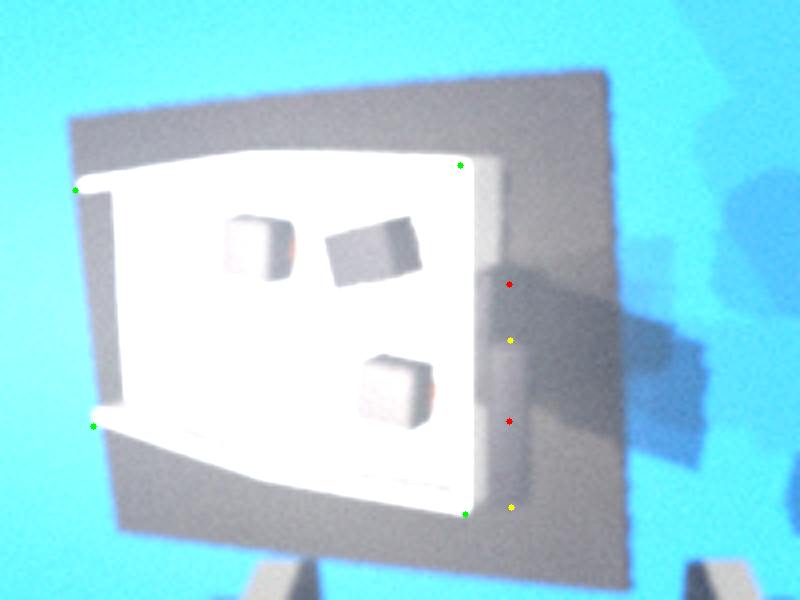

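The overlay agrees with the picture: the handle's end face (zoom 495–528, 345–505) and the tray corners lie within about 1–2 mm of prediction. I'll move in.

```bash
python3 - <<'E'
from h import *
g=np.array([.435,.382,.059])
plan([(7,(*tcp(g,279,25),279,25))],3)
E
```

```text
DR [[0.0, -0.001, 0.0], [0.0, 0.0, -0.001], [0.0, 0.0, -0.001], [-0.001, -0.001, 0.0], [0.0, 0.0, -0.001], [0.0, 0.0, -0.001], [0.0, -0.001, 0.0]] 
TR [[-0.001, 0.001, 0.154], [-0.001, 0.002, 0.153], [0.0, 0.001, 0.154], [-0.001, 0.001, 0.153], [0.0, 0.001, 0.154], [-0.001, 0.001, 0.153], [0.0, 0.001, 0.154]]
err mm [-0.01591232 -0.02653952 -0.04051023]
```

Request:
carry_out(delta_rot=[[0,0,0],[0,0,0],[0,0,0],[0,0,0],[0,0,0],[0,0,0],[0,0,0],[0,0,0]], translation=[[0,0,0.154],[0,0,0.154],[0,0.002,0.154],[0,0.002,0.154],[0,0.002,0.154],[0,0.002,0.154],[0,0,0.154],[0,0,0]], claw=[0,0,0,0,0,0,0,0])

```text
time_s: 3.9
position: [0.433, 0.3825, 0.0594]
tcp_rot: [-0.073, 0.973, -0.218, 0.014]
force: [0.0, 0.2, 0.5]
gripper_width: 0.0424
```

Request:
carry_out(delta_rot=[[0,0,0],[0,0,0],[0,0,0],[0,0,0],[0,0,0],[0,0,0],[0,0,0],[0,0,0]], translation=[[0,0,0],[0,0,0],[0,0,0],[0,0,0],[0,0,0],[0,0,0],[0,0,0],[0,0,0]], claw=[-0.2,-0.4,-0.6,-1,-1,-1,-1,-1])

```text
time_s: 4.9
position: [0.434, 0.3839, 0.0618]
tcp_rot: [-0.073, 0.973, -0.217, 0.016]
force: [-1.7, -0.3, 4.1]
gripper_width: 0.0071
```

```bash
python3 - <<'E'
from h import *
st()
s,M,p,_=params(); p[2]+=.05; plan([(6,p)],3)
E
```

```text
t 4.9 p [4.340000e-01 3.839000e-01 6.180000e-02 2.786197e+02 2.508650e+01] roll 0.01 q [ 0.68  0.48  1.68 -0.4   1.23 -0.86] F [-1.7 -0.3  4.1] w 0.0071
DR [[0.0, 0.0, 0.0], [0.0, 0.0, 0.0], [0.0, 0.0, 0.0], [0.0, 0.0, 0.0], [0.0, 0.0, 0.0], [0.0, 0.0, 0.0]] 
TR [[0.0, -0.029, -0.063], [0.0, -0.03, -0.063], [0.0, -0.029, -0.063], [0.0, -0.03, -0.063], [0.0, -0.029, -0.062], [0.0, -0.03, -0.063]]
err mm [ 0.01417861 -0.05380082 -0.02208383]
```

Gripped: the opening is 7.1 mm on the 8 mm plate. I'll lift gently and level, then carry the tray mouth slightly up.

```bash
python3 - <<'E'
from h import *
p=np.array([.434,.3839,.0618,278.6,25.1])
a=p+[0,0,.01,0,0]; b=p+[0,0,.05,0,1]; c=p+[0,0,.13,0,7]
plan([(3,a),(4,b),(8,c)],3)
E
```

```text
DR [[0.0, 0.0, 0.0], [0.0, 0.0, 0.0], [0.0, 0.0, 0.0], [0.003, 0.0, 0.0], [0.003, 0.0, 0.0], [0.002, 0.0, 0.0], [0.003, 0.0, 0.0], [0.009, 0.0, 0.0], [0.008, 0.0, 0.0], [0.008, 0.0, 0.0]] 
TR [[0.0, -0.012, -0.025], [0.0, -0.012, -0.025], [0.0, -0.012, -0.026], [0.0, -0.035, -0.075], [0.0, -0.036, -0.075], [0.0, -0.036, -0.075], [0.0, -0.036, -0.075], [0.0, -0.037, -0.075], [0.0, -0.037, -0.075], [0.0, -0.039, -0.074]]
DR [[0.009, 0.0, 0.0], [0.008, 0.0, 0.0], [0.008, 0.0, 0.0], [0.009, 0.0, 0.0], [0.008, 0.0, 0.0]] 
TR [[0.0, -0.039, -0.073], [0.0, -0.041, -0.073], [0.0, -0.042, -0.072], [0.0, -0.042, -0.072], [0.0, -0.043, -0.071]]
err mm [0.05135853 0.05230546 0.00031736]
```

Request:
carry_out(delta_rot=[[0,0,0],[0,0,0],[0,0,0],[0.003,0,0],[0.003,0,0],[0.002,0,0],[0.003,0,0],[0.009,0,0],[0.008,0,0],[0.008,0,0]], translation=[[0,-0.012,-0.025],[0,-0.012,-0.025],[0,-0.012,-0.026],[0,-0.035,-0.075],[0,-0.036,-0.075],[0,-0.036,-0.075],[0,-0.036,-0.075],[0,-0.037,-0.075],[0,-0.037,-0.075],[0,-0.039,-0.074]], claw=[-1,-1,-1,-1,-1,-1,-1,-1,-1,-1])

```text
time_s: 6.15
position: [0.4338, 0.3837, 0.1419]
tcp_rot: [-0.073, 0.967, -0.244, 0.018]
force: [-0.7, -0.0, -1.9]
gripper_width: 0.0074
```

Request:
carry_out(delta_rot=[[0.009,0,0],[0.008,0,0],[0.008,0,0],[0.009,0,0],[0.008,0,0],[0,0,0]], translation=[[0,-0.039,-0.073],[0,-0.041,-0.073],[0,-0.042,-0.072],[0,-0.042,-0.072],[0,-0.03,-0.05],[0,0,0]], claw=[-1,-1,-1,-1,-1,-1])

```text
time_s: 6.9
position: [0.4341, 0.3841, 0.1889]
tcp_rot: [-0.072, 0.958, -0.276, 0.021]
force: [0.1, 0.1, -1.5]
gripper_width: 0.0068
```

```bash
python3 - <<'E'
from h import *
st(); snap('scene','s1'); im=snap('wrist','w2')
a=cv2.imread('pics/s1.png')[60:210,260:460];b=cv2.imread('pics/w2.png')[80:380,100:500]
cv2.imwrite('pics/c2.png',np.hstack([cv2.resize(a,(400,300)),b]))
def w(th,m,psi):
    th=np.radians(th);h=.1493*np.cos(th)-.0552*np.sin(th);v=-.1493*np.sin(th)-.0552*np.cos(th);p=np.radians(psi)
    return (m[0]-h*np.cos(p),m[1]-h*np.sin(p),m[2]-v,psi,25.1-np.degrees(th))
s,M,p,_=params(); e=np.array(w(-7,(.6,-.205,.135),270)); f=lambda k:p+(e-p)*k; print(e)
plan([(2,f(.04)),(2,f(.12)),(12,f(.88)),(2,f(.96)),(2,e)],3)
E
```

```text
t 6.9 p [4.341000e-01 3.841000e-01 1.889000e-01 2.786303e+02 3.208480e+01] roll -0.01 q [ 0.71  0.36  1.61 -0.47  1.5  -0.9 ] F [ 0.1  0.1 -1.5] w 0.0068
[ 6.00000000e-01 -5.00856718e-02  1.71593455e-01  2.70000000e+02
  3.21000000e+01]
DR [[0.0, 0.0, 0.002], [0.0, 0.001, 0.002], [0.0, 0.002, 0.003], [0.0, 0.002, 0.003], [0.0, 0.004, 0.005], [0.0, 0.003, 0.005], [0.0, 0.003, 0.006], [0.0, 0.003, 0.005], [0.0, 0.004, 0.005], [0.0, 0.003, 0.005]] 
TR [[-0.017, -0.063, 0.043], [-0.016, -0.062, 0.042], [-0.034, -0.125, 0.085], [-0.035, -0.125, 0.085], [-0.057, -0.197, 0.134], [-0.059, -0.197, 0.134], [-0.061, -0.197, 0.133], [-0.064, -0.196, 0.134], [-0.066, -0.195, 0.133], [-0.068, -0.195, 0.132]]
DR [[0.0, 0.003, 0.005], [0.0, 0.003, 0.005], [0.0, 0.003, 0.005], [0.0, 0.004, 0.006], [0.0, 0.003, 0.005], [0.0, 0.003, 0.005], [0.0, 0.002, 0.003], [0.0, 0.002, 0.003], [0.0, 0.001, 0.002], [0.0, 0.001, 0.002]] 
TR [[-0.07, -0.194, 0.132], [-0.073, -0.194, 0.132], [-0.074, -0.193, 0.132], [-0.077, -0.193, 0.131], [-0.079, -0.192, 0.131], [-0.082, -0.191, 0.13], [-0.053, -0.12, 0.082], [-0.053, -0.12, 0.082], [-0.027, -0.06, 0.041], [-0.028, -0.06, 0.041]]
err mm [ 0.0064127  -0.02390088 -0.04536211]
```

View pics/c2.png

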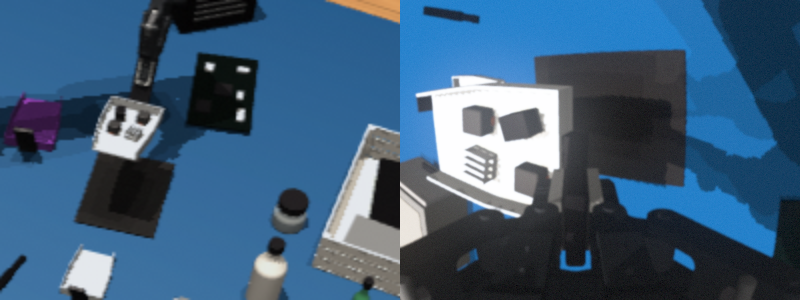

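The tray is lifted with all four components aboard and firmly held. I'll carry it across.

Request:
carry_out(delta_rot=[[0,0,0.002],[0,0.001,0.002],[0,0.002,0.003],[0,0.002,0.003],[0,0.004,0.005],[0,0.003,0.005],[0,0.003,0.006],[0,0.003,0.005],[0,0.004,0.005],[0,0.003,0.005]], translation=[[-0.017,-0.063,0.043],[-0.016,-0.062,0.042],[-0.034,-0.125,0.085],[-0.035,-0.125,0.085],[-0.057,-0.197,0.134],[-0.059,-0.197,0.134],[-0.061,-0.197,0.133],[-0.064,-0.196,0.134],[-0.066,-0.195,0.133],[-0.068,-0.195,0.132]], claw=[-1,-1,-1,-1,-1,-1,-1,-1,-1,-1])

```text
time_s: 8.25
position: [0.5173, 0.1648, 0.1801]
tcp_rot: [-0.035, 0.96, -0.276, 0.01]
force: [0.5, 0.7, -2.3]
gripper_width: 0.0072
```

Request:
carry_out(delta_rot=[[0,0.003,0.005],[0,0.003,0.005],[0,0.003,0.005],[0,0.004,0.006],[0,0.003,0.005],[0,0.003,0.005],[0,0.002,0.003],[0,0.002,0.003],[0,0.001,0.002],[0,0.001,0.002]], translation=[[-0.07,-0.194,0.132],[-0.073,-0.194,0.132],[-0.074,-0.193,0.132],[-0.077,-0.193,0.131],[-0.079,-0.192,0.131],[-0.082,-0.191,0.13],[-0.053,-0.12,0.082],[-0.053,-0.12,0.082],[-0.027,-0.06,0.041],[-0.028,-0.06,0.041]], claw=[-1,-1,-1,-1,-1,-1,-1,-1,-1,-1])

```text
time_s: 9.5
position: [0.6002, -0.0502, 0.1717]
tcp_rot: [0.0, 0.961, -0.276, 0.0]
force: [0.5, 1.0, -2.5]
gripper_width: 0.0074
```

Request:
carry_out(delta_rot=[[0,0,0],[0,0,0]], translation=[[0,0,0],[0,0,0]], claw=[-1,-1])

```text
time_s: 9.75
position: [0.6001, -0.0496, 0.1718]
tcp_rot: [0.0, 0.961, -0.276, 0.001]
force: [-0.1, 0.1, -2.5]
gripper_width: 0.0074
```

```bash
cat >> h.py <<'E'
def w(th,m,psi):  # TCP params for the held tray tipped th degrees with its mouth at m
    th=np.radians(th);h=.1493*np.cos(th)-.0552*np.sin(th);v=-.1493*np.sin(th)-.0552*np.cos(th);p=np.radians(psi)
    return np.array((m[0]-h*np.cos(p),m[1]-h*np.sin(p),m[2]-v,psi,25.1-np.degrees(th)))
E
python3 - <<'E'
from h import *
st(); snap('top','t2'); snap('scene','s2')
a=cv2.imread('pics/t2.png')[110:210,270:420];b=cv2.imread('pics/s2.png')[230:350,220:370]
cv2.imwrite('pics/c3.png',np.hstack([cv2.resize(a,(400,267)),cv2.resize(b,(334,267))]))
m=(.6,-.205)
plan([(4,w(0,(*m,.125),270)),(10,w(26,(*m,.08),270))],3)
E
```

```text
t 9.75 p [ 6.00100e-01 -4.96000e-02  1.71800e-01  2.70004e+02  3.20978e+01] roll -0.06 q [-0.06  0.27  1.76 -0.62  1.15 -1.37] F [-0.1  0.1 -2.5] w 0.0074
DR [[-0.019, 0.001, 0.0], [-0.02, 0.0, 0.0], [-0.019, 0.0, 0.0], [-0.02, 0.0, 0.0], [-0.029, 0.0, 0.0], [-0.029, 0.0, 0.0], [-0.028, 0.0, 0.0], [-0.029, 0.0, 0.0], [-0.029, 0.0, 0.0], [-0.029, 0.0, 0.0]] 
TR [[0.0, -0.02, -0.008], [0.0, -0.02, -0.009], [0.0, -0.02, -0.009], [0.001, -0.02, -0.01], [0.0, -0.035, 0.003], [0.0, -0.035, 0.001], [0.0, -0.035, 0.0], [0.0, -0.035, -0.002], [0.0, -0.034, -0.004], [0.0, -0.035, -0.005]]
DR [[-0.029, 0.0, 0.0], [-0.029, 0.0, 0.0], [-0.029, 0.0, 0.0], [-0.029, 0.0, 0.0]] 
TR [[0.0, -0.034, -0.007], [-0.001, -0.034, -0.009], [0.0, -0.034, -0.009], [0.0, -0.033, -0.012]]
err mm [ 0.056757   -0.00178668  0.01750645]
```

View pics/c3.png

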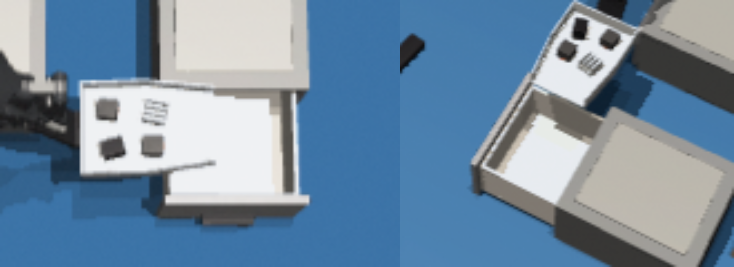

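The tray mouth is over the drawer's open part with all four components still in place. I'll check the mouth position numerically before tipping further.

```bash
python3 - <<'E'
from h import *
u=lambda x,y:(270+x*.375,110+y*.375); k=150/334
print(two(('top',*u(213,89)),('scene',220+583*k,230+106*k)),two(('top',*u(213,162)),('scene',220+533*k,230+81*k)))
print(onz('top',*u(213,89),.155),onz('top',*u(213,162),.155))
E
```

```text
(array([ 0.80174018, -0.1582472 ,  0.26634342]), np.float64(0.39795135336642257)) (array([ 0.74505121, -0.15376421,  0.27271776]), np.float64(0.4125748380317308))
[ 0.62955571 -0.20107224  0.155     ] [ 0.56341059 -0.19964559  0.155     ]
```

Request:
carry_out(delta_rot=[[-0.019,0,0],[-0.02,0,0],[-0.019,0,0],[-0.02,0,0],[-0.029,0,0],[-0.029,0,0],[-0.028,0,0],[-0.029,0,0],[-0.029,0,0],[-0.029,0,0]], translation=[[0,-0.02,-0.008],[0,-0.02,-0.009],[0,-0.02,-0.009],[0,-0.02,-0.01],[0,-0.035,0.003],[0,-0.035,0.001],[0,-0.035,0],[0,-0.035,-0.002],[0,-0.034,-0.004],[0,-0.035,-0.005]], claw=[-1,-1,-1,-1,-1,-1,-1,-1,-1,-1])

```text
time_s: 11.1
position: [0.6001, -0.0803, 0.1895]
tcp_rot: [0.0, 0.997, -0.082, 0.001]
force: [0.1, -0.2, -2.7]
gripper_width: 0.0072
```

Request:
carry_out(delta_rot=[[-0.029,0,0],[-0.029,0,0],[-0.029,0,0],[-0.029,0,0],[0,0,0]], translation=[[0,-0.034,-0.007],[0,-0.034,-0.009],[0,-0.034,-0.009],[0,-0.033,-0.012],[0,0,0]], claw=[-1,-1,-1,-1,-1])

```text
time_s: 11.72
position: [0.6002, -0.0967, 0.1955]
tcp_rot: [0.001, 1.0, 0.008, 0.001]
force: [-0.7, -0.3, -2.9]
gripper_width: 0.0078
```

```bash
python3 - <<'E'
from h import *
st()
m=(.6,-.205,.08)
_,_,p,_=params(); ws=[(1,w(a,m,270)) for a in np.r_[29:53:3,54:61:2]]
plan(ws+[(1,w(60,m,270))],3)
E
```

```text
t 11.72 p [ 6.00200e-01 -9.67000e-02  1.95500e-01  2.69904e+02 -8.87800e-01] roll -0.11 q [-0.35  0.21  1.71  0.02  1.23 -1.93] F [-0.7 -0.3 -2.9] w 0.0078
DR [[-0.033, 0.001, -0.001], [-0.034, 0.0, 0.0], [-0.033, 0.0, 0.0], [-0.033, 0.0, 0.0], [-0.034, 0.0, 0.0], [-0.033, 0.0, 0.0], [-0.033, 0.0, 0.0], [-0.034, 0.0, 0.0], [-0.044, 0.0, 0.0], [-0.022, 0.0, 0.0]] 
TR [[0.002, -0.037, -0.043], [-0.001, -0.05, -0.048], [0.0, -0.051, -0.047], [0.0, -0.051, -0.048], [0.0, -0.05, -0.047], [0.0, -0.051, -0.047], [0.0, -0.051, -0.048], [0.0, -0.051, -0.047], [0.0, -0.068, -0.063], [0.0, -0.033, -0.032]]
DR [[-0.023, 0.0, 0.0], [-0.022, 0.0, 0.0], [0.0, 0.0, 0.0]] 
TR [[0.0, -0.034, -0.032], [0.0, -0.033, -0.032], [0.0, 0.0, 0.0]]
err mm [0.04382147 0.01635124 0.04282687]
```

Request:
carry_out(delta_rot=[[-0.033,0,0],[-0.034,0,0],[-0.033,0,0],[-0.033,0,0],[-0.034,0,0],[-0.033,0,0],[-0.033,0,0],[-0.034,0,0],[0,0,0],[0,0,0]], translation=[[0,-0.037,-0.043],[0,-0.05,-0.048],[0,-0.051,-0.047],[0,-0.051,-0.048],[0,-0.05,-0.047],[0,-0.051,-0.047],[0,-0.051,-0.048],[0,-0.051,-0.047],[0,0,0],[0,0,0]], claw=[-1,-1,-1,-1,-1,-1,-1,-1,-1,-1])

```text
time_s: 12.98
position: [0.6, -0.1498, 0.2293]
tcp_rot: [-0.0, 0.976, 0.216, 0.001]
force: [-0.6, -0.4, -2.4]
gripper_width: 0.0076
```

```bash
python3 - <<'E'
from h import *
st(); snap('top','t3'); snap('scene','s3')
a=cv2.imread('pics/t3.png')[100:220,270:450];b=cv2.imread('pics/s3.png')[220:340,220:400]
cv2.imwrite('pics/c4.png',np.hstack([cv2.resize(a,(400,267)),cv2.resize(b,(400,267))]))
plan([(5,w(60,(.6,-.205,.08),270))],3)
E
```

```text
t 12.97 p [ 6.000000e-01 -1.498000e-01  2.293000e-01  2.700073e+02 -2.489320e+01] roll -0.06 q [-0.57  0.28  1.6   0.36  1.51 -2.21] F [-0.6 -0.4 -2.4] w 0.0076
DR [[-0.022, 0.001, 0.0], [-0.022, 0.0, 0.0], [-0.023, 0.0, 0.0], [-0.022, -0.001, 0.001], [-0.022, 0.0, 0.0]] 
TR [[0.0, -0.038, -0.031], [0.0, -0.037, -0.033], [0.0, -0.036, -0.034], [0.001, -0.034, -0.036], [0.0, -0.034, -0.036]]
err mm [-0.05588177 -0.04671865 -0.0373685 ]
```

View pics/c4.png

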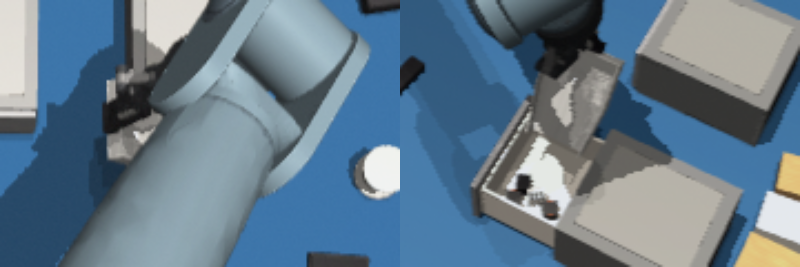

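The scene view shows components in the drawer at about (521,185), (515,198), (537,197) and (550,208), and the tray looks empty. I'll tip to 60° to be sure.

Request:
carry_out(delta_rot=[[-0.022,0,0],[-0.022,0,0],[-0.023,0,0],[-0.022,0,0],[-0.022,0,0],[0,0,0],[0,0,0]], translation=[[0,-0.038,-0.031],[0,-0.037,-0.033],[0,-0.036,-0.034],[0,-0.034,-0.036],[0,-0.034,-0.036],[0,0,0],[0,0,0]], claw=[-1,-1,-1,-1,-1,-1,-1])

```text
time_s: 13.95
position: [0.6, -0.1788, 0.2368]
tcp_rot: [0.0, 0.954, 0.3, 0.001]
force: [0.3, 0.6, -2.2]
gripper_width: 0.0075
```

```bash
python3 - <<'E'
from h import *
st(); snap('scene','s4'); snap('wrist','w4')
b=cv2.imread('pics/s4.png')[235:325,235:355]; c=cv2.imread('pics/w4.png')[60:360,60:500]
cv2.imwrite('pics/c5.png',np.hstack([cv2.resize(b,(400,300),interpolation=cv2.INTER_CUBIC),cv2.resize(c,(400,300))]))
# back: tip up over the drawer, carry back
p,g=w(60,(.6,-.205,.08),270),np.array([.434,.3839,.0618,278.6,25.1])
a=w(30,(.6,-.19,.13),270); e=w(0,(.6,-.19,.14),270); h=g+[0,0,.10,0,0]
plan([(8,a),(6,e)],3); 
E
```

```text
t 13.95 p [ 6.000000e-01 -1.788000e-01  2.368000e-01  2.699775e+02 -3.495080e+01] roll -0.07 q [-0.65  0.36  1.53  0.48  1.64 -2.28] F [ 0.3  0.6 -2.2] w 0.0075
DR [[0.042, 0.001, 0.0], [0.041, 0.0, 0.0], [0.042, 0.0, 0.001], [0.042, 0.0, 0.0], [0.042, 0.0, 0.0], [0.041, 0.0, 0.0], [0.042, 0.0, 0.0], [0.042, 0.0, 0.0], [0.055, 0.0, 0.0], [0.056, 0.0, 0.0]] 
TR [[0.0, 0.086, 0.041], [0.0, 0.089, 0.034], [0.0, 0.091, 0.029], [0.0, 0.093, 0.023], [0.0, 0.093, 0.017], [0.0, 0.095, 0.011], [0.001, 0.096, 0.004], [0.0, 0.095, -0.002], [0.0, 0.059, 0.085], [0.0, 0.066, 0.08]]
DR [[0.055, 0.0, 0.0], [0.056, 0.0, 0.0], [0.056, 0.0, 0.0], [0.055, 0.0, 0.0]] 
TR [[0.0, 0.073, 0.073], [0.0, 0.079, 0.067], [0.0, 0.085, 0.059], [-0.001, 0.089, 0.052]]
err mm [ 0.05784355 -0.00855213  0.01888764]
```

View pics/c5.png

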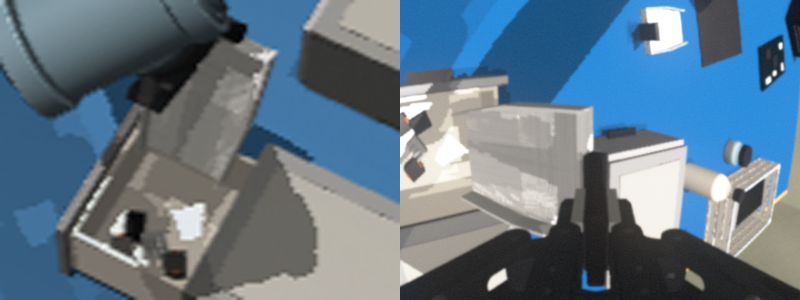

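The wrist view shows the tray fully empty. The components are heaped in the drawer, in the scene crop at about (130,225)–(172,265). I'll bring the tray back.

Request:
carry_out(delta_rot=[[0.042,0,0],[0.041,0,0],[0.042,0,0],[0.042,0,0],[0.042,0,0],[0.041,0,0],[0.042,0,0],[0.042,0,0],[0.055,0,0],[0.056,0,0]], translation=[[0,0.086,0.041],[0,0.089,0.034],[0,0.091,0.029],[0,0.093,0.023],[0,0.093,0.017],[0,0.095,0.011],[0,0.096,0.004],[0,0.095,-0.002],[0,0.059,0.085],[0,0.066,0.08]], claw=[-1,-1,-1,-1,-1,-1,-1,-1,-1,-1])

```text
time_s: 15.3
position: [0.6, -0.0719, 0.2336]
tcp_rot: [0.0, 0.999, -0.046, 0.001]
force: [0.3, -0.4, -1.5]
gripper_width: 0.0074
```

Request:
carry_out(delta_rot=[[0.055,0,0],[0.056,0,0],[0.056,0,0],[0.055,0,0]], translation=[[0,0.073,0.073],[0,0.079,0.067],[0,0.085,0.059],[0,0.089,0.052]], claw=[-1,-1,-1,-1])

```text
time_s: 15.8
position: [0.6, -0.04, 0.1951]
tcp_rot: [0.0, 0.976, -0.218, 0.001]
force: [-0.5, -0.5, -2.9]
gripper_width: 0.0073
```

```bash
python3 - <<'E'
from h import *
st()
g=np.array([.434,.3839,.0618,280,25.1])
_,_,p,_=params(); h=g+[.003,.003,.05,0,0]; f=lambda k:p+(h-p)*k; n=f(.5); n[2]=.195
plan([(9,n),(8,h)],3)
E
```

```text
t 15.8 p [ 6.000000e-01 -4.000000e-02  1.951000e-01  2.699822e+02  2.517900e+01] roll -0.1 q [-0.09  0.22  1.74 -0.48  1.18 -1.48] F [-0.5 -0.5 -2.9] w 0.0073
DR [[0.0, -0.002, -0.006], [0.0, -0.002, -0.006], [0.0, -0.003, -0.005], [0.0, -0.002, -0.006], [0.0, -0.003, -0.005], [0.0, -0.003, -0.006], [0.0, -0.002, -0.006], [0.0, -0.003, -0.005], [0.0, -0.003, -0.006], [-0.001, -0.003, -0.006]] 
TR [[0.076, 0.179, -0.084], [0.073, 0.179, -0.084], [0.072, 0.181, -0.085], [0.069, 0.18, -0.085], [0.068, 0.182, -0.085], [0.066, 0.182, -0.085], [0.064, 0.182, -0.086], [0.062, 0.184, -0.086], [0.06, 0.183, -0.086], [0.065, 0.244, -0.019]]
DR [[0.0, -0.003, -0.006], [0.0, -0.002, -0.007], [0.0, -0.003, -0.006], [0.0, -0.003, -0.006], [0.0, -0.003, -0.007], [0.0, -0.003, -0.006], [0.0, -0.003, -0.006]] 
TR [[0.063, 0.245, -0.019], [0.06, 0.245, -0.019], [0.058, 0.246, -0.02], [0.055, 0.246, -0.019], [0.053, 0.247, -0.02], [0.05, 0.248, -0.021], [0.047, 0.248, -0.02]]
err mm [0.03298739 0.02328618 0.00146738]
```

Request:
carry_out(delta_rot=[[0,-0.002,-0.006],[0,-0.002,-0.006],[0,-0.003,-0.005],[0,-0.002,-0.006],[0,-0.003,-0.005],[0,-0.003,-0.006],[0,-0.002,-0.006],[0,-0.003,-0.005],[0,-0.003,-0.006],[-0.001,-0.003,-0.006]], translation=[[0.076,0.179,-0.084],[0.073,0.179,-0.084],[0.072,0.181,-0.085],[0.069,0.18,-0.085],[0.068,0.182,-0.085],[0.066,0.182,-0.085],[0.064,0.182,-0.086],[0.062,0.184,-0.086],[0.06,0.183,-0.086],[0.065,0.244,-0.019]], claw=[-1,-1,-1,-1,-1,-1,-1,-1,-1,-1])

```text
time_s: 17.05
position: [0.5085, 0.2005, 0.186]
tcp_rot: [-0.048, 0.975, -0.215, 0.012]
force: [0.3, 0.7, -2.4]
gripper_width: 0.0073
```

Request:
carry_out(delta_rot=[[0,-0.003,-0.006],[0,-0.002,-0.007],[0,-0.003,-0.006],[0,-0.003,-0.006],[0,-0.003,-0.007],[0,-0.003,-0.006],[0,-0.003,-0.006],[0,0,0],[0,0,0]], translation=[[0.063,0.245,-0.019],[0.06,0.245,-0.019],[0.058,0.246,-0.02],[0.055,0.246,-0.019],[0.053,0.247,-0.02],[0.05,0.248,-0.021],[0.047,0.248,-0.02],[0,0,0],[0,0,0]], claw=[-1,-1,-1,-1,-1,-1,-1,-1,-1])

```text
time_s: 18.18
position: [0.4372, 0.386, 0.1129]
tcp_rot: [-0.085, 0.973, -0.215, 0.019]
force: [-0.1, -0.1, -1.8]
gripper_width: 0.0074
```

```bash
python3 - <<'E'
from h import *
st(); snap('top','t5'); snap('scene','s5')
a=cv2.imread('pics/t5.png')[180:270,90:210];b=cv2.imread('pics/s5.png')[95:185,270:390]
cv2.imwrite('pics/c6.png',np.hstack([cv2.resize(a,(400,300),interpolation=cv2.INTER_CUBIC),cv2.resize(b,(400,300),interpolation=cv2.INTER_CUBIC)]))
g=np.array([.437,.3869,.0638,280,25.1]); plan([(6,g)],3)
E
```

```text
t 18.18 p [4.372000e-01 3.860000e-01 1.129000e-01 2.799672e+02 2.497660e+01] roll 0.01 q [ 0.68  0.41  1.67 -0.39  1.3  -0.92] F [-0.1 -0.1 -1.8] w 0.0074
DR [[0.0, 0.0, 0.0], [0.0, 0.0, 0.0], [0.001, 0.0, 0.0], [0.0, 0.0, -0.001], [0.0, 0.0, 0.0], [0.0, 0.0, 0.0]] 
TR [[0.001, 0.031, 0.061], [0.0, 0.03, 0.062], [0.001, 0.031, 0.061], [0.0, 0.031, 0.061], [0.001, 0.03, 0.061], [0.0, 0.031, 0.062]]
err mm [ 0.01619052 -0.02443509 -0.05019028]
```

View pics/c6.png

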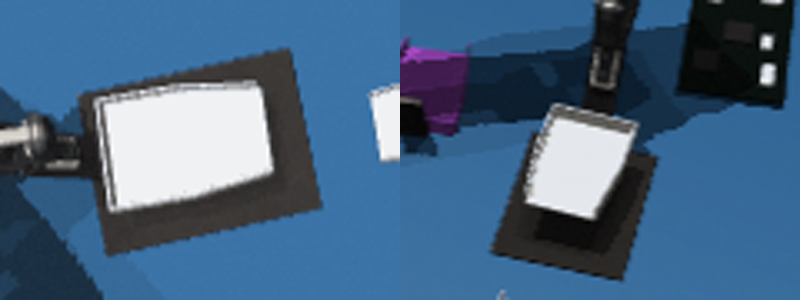

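The empty tray hovers level over its mat. I'll lower it.

Request:
carry_out(delta_rot=[[0,0,0],[0,0,0],[0,0,0],[0,0,0],[0,0,0],[0,0,0],[0,0,0],[0,0,0]], translation=[[0,0.031,0.061],[0,0.03,0.062],[0,0.031,0.061],[0,0.031,0.061],[0,0.03,0.061],[0,0.031,0.062],[0,0,0],[0,0,0]], claw=[-1,-1,-1,-1,-1,-1,-1,-1])

```text
time_s: 19.27
position: [0.437, 0.3874, 0.0633]
tcp_rot: [-0.085, 0.973, -0.216, 0.019]
force: [0.1, 0.4, -1.6]
gripper_width: 0.0075
```

Request:
carry_out(delta_rot=[[0,0,0],[0,0,0],[0,0,0]], translation=[[0,0.004,0.008],[0,0,0],[0,0,0]], claw=[-1,-1,-1])

```text
time_s: 19.65
position: [0.4369, 0.3874, 0.0622]
tcp_rot: [-0.085, 0.973, -0.216, 0.019]
force: [-0.4, -0.5, -1.7]
gripper_width: 0.0074
```

Request:
carry_out(delta_rot=[[0,0,0],[0,0,0],[0,0,0]], translation=[[0,0.004,0.008],[0,0,0],[0,0,0]], claw=[-1,-1,-1])

```text
time_s: 20.02
position: [0.4371, 0.3876, 0.0618]
tcp_rot: [-0.085, 0.973, -0.216, 0.019]
force: [-2.8, -0.4, 5.0]
gripper_width: 0.0073
```

Contact is felt at the same height as at pick-up. I'll release.

Request:
carry_out(delta_rot=[[0,0,0],[0,0,0],[0,0,0],[0,0,0],[0,0,0],[0,0,0]], translation=[[0,0,0],[0,0,0],[0,0,0],[0,0,0],[0,0,0],[0,0,0]], claw=[-0.7,-0.6,-0.4,-0.2,0,0])

```text
time_s: 20.78
position: [0.4369, 0.3874, 0.061]
tcp_rot: [-0.085, 0.973, -0.216, 0.019]
force: [0.4, -0.2, 0.4]
gripper_width: 0.0425
```

Request:
carry_out(delta_rot=[[0,0,0],[0,0,0],[0,0,0],[0,0,0],[0,0,0],[0,0,0],[0,0,0],[0,0,0]], translation=[[0,0,-0.08],[0,0,-0.16],[0,0,-0.16],[0,0,-0.2],[0,0,-0.2],[0,0,-0.2],[0,0,-0.2],[0,0,0]], claw=[0,0,0,0,0,0,0,0])

```text
time_s: 21.78
position: [0.4273, 0.4492, 0.1951]
tcp_rot: [-0.085, 0.973, -0.214, 0.021]
force: [0.4, 0.1, 0.2]
gripper_width: 0.0426
```

```bash
python3 - <<'E'
from h import *
st(); snap('top','t6'); snap('scene','s6')
a=cv2.imread('pics/t6.png');b=cv2.imread('pics/s6.png')
Z=lambda i,x,y:cv2.resize(i[y:y+90,x:x+120],(400,300),interpolation=cv2.INTER_CUBIC)
cv2.imwrite('pics/c7.png',np.vstack([np.hstack([Z(a,90,180),Z(b,270,95)]),np.hstack([Z(a,300,115),Z(b,235,250)])]))
E
```

```text
t 21.77 p [4.273000e-01 4.492000e-01 1.951000e-01 2.800326e+02 2.479640e+01] roll -0.28 q [ 0.76  0.39  1.53 -0.36  1.48 -0.9 ] F [0.4 0.1 0.2] w 0.0426
```

View pics/c7.png

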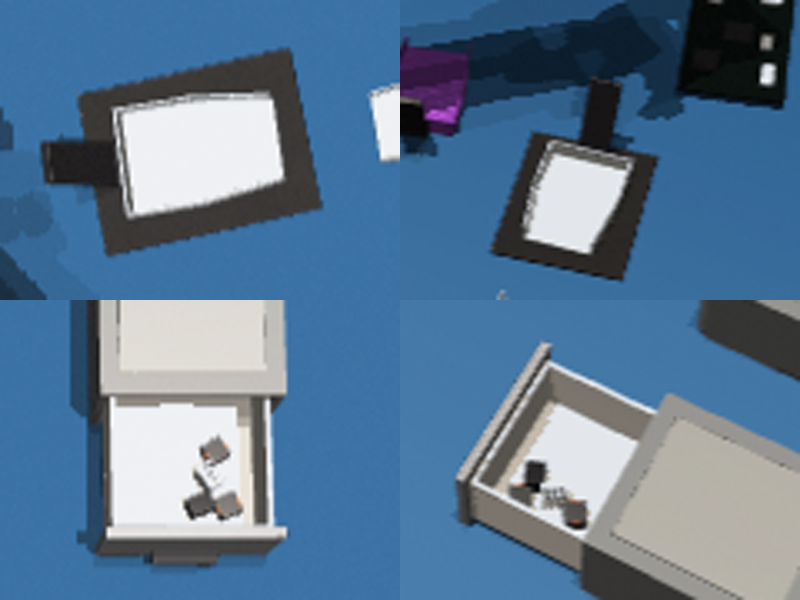

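The tray sits flat on its mat, with the handle at the same end. All four components are in the still-open drawer, at about (185–245, 435–520) in the lower-left crop. Now I'll plan closing the drawer with shut fingers.

```bash
python3 - <<'E'
from h import *
_,_,p,_=params(); e=np.array([.495,-.2315,.2,270,0]); n=(p+e)/2; n[2]=.25
plan([(8,n),(8,e),(4,e-[0,0,.133,0,0])],3)
E
```

```text
DR [[-0.017, 0.003, 0.006], [-0.018, 0.002, 0.007], [-0.017, 0.003, 0.006], [-0.017, 0.002, 0.007], [-0.018, 0.002, 0.006], [-0.017, 0.002, 0.007], [-0.017, 0.002, 0.007], [-0.018, 0.002, 0.006], [-0.017, 0.001, 0.007], [-0.017, 0.001, 0.007]] 
TR [[0.026, -0.347, 0.095], [0.022, -0.349, 0.085], [0.019, -0.353, 0.076], [0.014, -0.354, 0.066], [0.011, -0.356, 0.057], [0.007, -0.357, 0.047], [0.002, -0.359, 0.037], [-0.001, -0.359, 0.028], [-0.004, -0.336, 0.127], [-0.009, -0.339, 0.119]]
DR [[-0.018, 0.001, 0.007], [-0.017, 0.001, 0.007], [-0.018, 0.001, 0.007], [-0.017, 0.0, 0.007], [-0.017, 0.001, 0.007], [-0.018, 0.0, 0.006], [0.0, 0.0, 0.0], [0.0, 0.0, 0.0], [0.0, 0.0, 0.0], [0.0, 0.0, 0.0]] 
TR [[-0.013, -0.342, 0.109], [-0.016, -0.344, 0.1], [-0.021, -0.347, 0.091], [-0.024, -0.35, 0.08], [-0.028, -0.351, 0.071], [-0.032, -0.352, 0.062], [-0.001, 0.0, 0.277], [0.0, 0.0, 0.277], [0.0, -0.001, 0.277], [0.0, 0.0, 0.278]]
err mm [ 0.00801    -0.0284586  -0.05834367]
```

Request:
carry_out(delta_rot=[[-0.017,0.003,0.006],[-0.018,0.002,0.007],[-0.017,0.003,0.006],[-0.017,0.002,0.007],[-0.018,0.002,0.006],[-0.017,0.002,0.007],[-0.017,0.002,0.007],[-0.018,0.002,0.006],[-0.017,0.001,0.007],[-0.017,0.001,0.007]], translation=[[0.026,-0.347,0.095],[0.022,-0.349,0.085],[0.019,-0.353,0.076],[0.014,-0.354,0.066],[0.011,-0.356,0.057],[0.007,-0.357,0.047],[0.002,-0.359,0.037],[-0.001,-0.359,0.028],[-0.004,-0.336,0.127],[-0.009,-0.339,0.119]], claw=[0,0,-1,-1,-1,-1,-1,-1,-1,-1])

```text
time_s: 23.12
position: [0.4685, 0.0215, 0.2363]
tcp_rot: [-0.032, 0.996, -0.082, 0.002]
force: [0.1, 1.1, -0.2]
gripper_width: -0.0002
```

Request:
carry_out(delta_rot=[[-0.018,0.001,0.007],[-0.017,0.001,0.007],[-0.018,0.001,0.007],[-0.017,0,0.007],[-0.017,0.001,0.007],[-0.018,0,0.006],[0,0,0],[0,0,0],[0,0,0],[0,0,0]], translation=[[-0.013,-0.342,0.109],[-0.016,-0.344,0.1],[-0.021,-0.347,0.091],[-0.024,-0.35,0.08],[-0.028,-0.351,0.071],[-0.032,-0.352,0.062],[0,0,0.277],[0,0,0.277],[0,0,0.277],[0,0,0.278]], claw=[-1,-1,-1,-1,-1,-1,-1,-1,-1,-1])

```text
time_s: 24.38
position: [0.4937, -0.2311, 0.0648]
tcp_rot: [0.0, 1.0, 0.001, -0.001]
force: [1.0, 0.5, 0.2]
gripper_width: 0.0001
```

Request:
carry_out(delta_rot=[[0,0,0],[0,0,0]], translation=[[0,0,0],[0,0,0]], claw=[-1,-1])

```text
time_s: 24.62
position: [0.4951, -0.2318, 0.0677]
tcp_rot: [-0.0, 1.0, 0.0, -0.0]
force: [-0.3, 0.2, 0.5]
gripper_width: 0.0003
```

```bash
python3 - <<'E'
from h import *
st()
E
```

```text
t 24.62 p [ 4.951000e-01 -2.318000e-01  6.770000e-02  2.700192e+02 -3.000000e-04] roll 0.01 q [-0.65  0.26  1.92 -0.    0.96 -2.22] F [-0.3  0.2  0.5] w 0.0003
```

Request:
carry_out(delta_rot=[[0,0,0],[0,0,0],[0,0,0],[0,0,0],[0,0,0],[0,0,0],[0,0,0],[0,0,0],[0,0,0],[0,0,0]], translation=[[-0.08,0,0],[-0.08,0,0],[-0.08,0,0],[-0.08,0,0],[-0.08,0,0],[-0.08,0,0],[-0.08,0,0],[-0.08,0,0],[-0.08,0,0],[-0.08,0,0]], claw=[-1,-1,-1,-1,-1,-1,-1,-1,-1,-1])

```text
time_s: 25.88
position: [0.5914, -0.2314, 0.0668]
tcp_rot: [-0.0, 1.0, 0.0, -0.0]
force: [-2.0, 0.5, 1.2]
gripper_width: -0.0001
```

Request:
carry_out(delta_rot=[[0,0,0],[0,0,0],[0,0,0],[0,0,0],[0,0,0]], translation=[[-0.06,0,0],[-0.06,0,0],[-0.06,0,0],[-0.05,0,0],[0,0,0]], claw=[-1,-1,-1,-1,-1])

```text
time_s: 26.5
position: [0.6192, -0.2317, 0.067]
tcp_rot: [-0.0, 1.0, -0.0, 0.0]
force: [-0.2, -0.3, 0.4]
gripper_width: 0.0002
```

Request:
carry_out(delta_rot=[[0,0,0],[0,0,0],[0,0,0]], translation=[[-0.03,0,0],[-0.02,0,0],[0,0,0]], claw=[-1,-1,-1])

```text
time_s: 26.88
position: [0.6247, -0.2316, 0.0669]
tcp_rot: [-0.0, 1.0, 0.0, -0.0]
force: [-0.1, 1.2, -0.2]
gripper_width: 0.0001
```

Request:
carry_out(delta_rot=[[0,0,0],[0,0,0],[0,0,0]], translation=[[-0.02,0,0],[-0.02,0,0],[0,0,0]], claw=[-1,-1,-1])

```text
time_s: 27.25
position: [0.6296, -0.2315, 0.0669]
tcp_rot: [-0.0, 1.0, 0.0, -0.0]
force: [-0.4, -0.1, 0.2]
gripper_width: 0.0002
```

Request:
carry_out(delta_rot=[[0,0,0],[0,0,0]], translation=[[-0.015,0,0],[0,0,0]], claw=[-1,-1])

```text
time_s: 27.5
position: [0.6301, -0.2315, 0.0669]
tcp_rot: [-0.0, 1.0, 0.0, -0.002]
force: [-5.9, -0.8, 3.8]
gripper_width: 0.0002
```

```bash
python3 - <<'E'
from h import *
st(); snap('scene','s7'); snap('top','t7')
a=cv2.imread('pics/t7.png');b=cv2.imread('pics/s7.png')
Z=lambda i,x,y:cv2.resize(i[y:y+90,x:x+120],(400,300),interpolation=cv2.INTER_CUBIC)
cv2.imwrite('pics/c8.png',np.hstack([Z(a,300,100),Z(b,250,250)]))
E
```

```text
t 27.5 p [ 6.301000e-01 -2.315000e-01  6.690000e-02  2.700426e+02 -5.280000e-02] roll 0.21 q [-0.52  0.51  1.59 -0.    1.05 -2.09] F [-5.9 -0.8  3.8] w 0.0002
```

Request:
carry_out(delta_rot=[[0,0,0],[0,0,0]], translation=[[-0.01,0,0],[0,0,0]], claw=[-1,-1])

```text
time_s: 27.85
position: [0.6302, -0.2314, 0.0669]
tcp_rot: [-0.0, 1.0, 0.001, -0.003]
force: [-11.4, 0.2, 6.9]
gripper_width: 0.0
```

Request:
carry_out(delta_rot=[[0,0,0],[0,0,0],[0,0,0],[0,0,0],[0,0,0],[0,0,0],[0,0,0],[0,0,0]], translation=[[0.1,0,0],[0.3,0,0],[0.4,0,0],[0.3,0,-0.3],[0,0,-0.4],[0,-0.4,-0.4],[0,-0.4,-0.2],[0,0,0]], claw=[-1,-1,-1,-1,-1,-1,-1,-1])

```text
time_s: 28.85
position: [0.5012, -0.3273, 0.2224]
tcp_rot: [0.001, 1.0, -0.002, 0.002]
force: [-0.3, 0.6, -0.1]
gripper_width: -0.0003
```

```bash
python3 - <<'E'
from h import *
st(); a=snap('top','t8')[:,:,::-1]; b=snap('scene','s8')[:,:,::-1]
cv2.imwrite('pics/c9.png',np.hstack([cv2.resize(a[60:360,80:480],(400,300)),b[90:390,160:560]]))
E
```

```text
t 28.85 p [ 5.012000e-01 -3.273000e-01  2.224000e-01  2.698354e+02  2.592000e-01] roll -0.27 q [-0.77  0.15  1.72 -0.    1.26 -2.34] F [-0.3  0.6 -0.1] w -0.0003
```

View pics/c9.png

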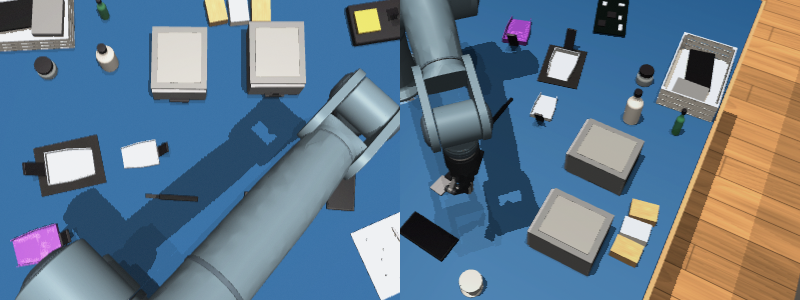

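The drawer is shut flush like its neighbour, the tray is on its mat, the bystanders stand as before, and the arm is clear of everything. I'm handing the job in.

```bash
python3 -c "
from rig import workorder; print(workorder.job_done())"
```

```text
the job is handed in; nothing more can be done
None
```

The job is done and handed in at about 29 s of the 72 s allowed; the hand-in gave no verdict.

- **Tipping:** I gripped the tray by its handle and tipped it to 60° over the open drawer. The wrist picture showed it empty, and all four components were seen in the drawer.
- **Tray:** I lowered it until contact was felt, at the same height as at pick-up, and only then let go. It lies flat on the mat with its handle at the same end; I estimate about 8 mm off the mat's centre and about 3° off its line.
- **Drawer:** I pushed it until it met a firm stop; the force rose to 11 N with no further movement. That was about where I worked out the shut position to be, and it looks flush like the unit beside it.
- **Last look:** The other things in view were where they started, and the arm was clear with no force on it. With the drawer shut, the components could no longer be seen.

One check disagreed: a two-camera fix of the tray mouth before tipping was about 0.4 m off, because I misread pixels across the joined crops. I dropped it, as the top view alone and the arm's own position agreed to about 5 mm.

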